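# Open the squat lead-acid cell

### The arm

A 7-joint arm with a two-finger parallel gripper is mounted at the origin on the work surface. World frame = base frame: x ahead of the robot, y to its left, z up, the work surface at z = 0. Lengths are in m, angles in rad, forces in N, time in s.
With the tool pointing down it reaches from about 0.35 to 0.775 m from the base axis. Payload 3.1 kg.
Tool frame: the origin (TCP) lies between the finger pads; the fingertips stand 19 mm ahead of it and the grasp point (between the pads) is the TCP; z points along the fingers, y is the line along which they close (so a half turn about z gives the same grasp; the last joint's range is limited). The gripper opens to 85 mm and grips with 20 to 120 N. Pads are 22 mm wide; open, the fingers measure 114 mm over their backs; the gripper's body (76 mm by 85 mm) begins 54 mm behind the grasp point. The pads swing forward as they close: fully open they stand 13 mm farther back than shut.
Start: joints at [-1.212, 0.311, 0.014, 1.512, -0.004, 1.319, -0.027], TCP at [0.215, 0.506, 0.25] pointing down, gripper open.
Joint ranges: [-2.7, 2.7], [-0.3, 1.91], [-1.27, 1.3], [0.12, 2.57], [-1.44, 4.58], [0.2, 2.03], [-3.05, 3.05]. Speed limits (rad/s): [2.79, 2.79, 3.14, 3.14, 3.14, 3.14, 3.14].

### API

Orientations are given as a 3x3 rotation matrix whose columns are the frame's x, y, z axes.
In Python, from workcell import r, imaging gives the robot as it stands.
- The arm moves only by the shell command python3 -m creep 'ROWS' [FORCE]. ROWS is JSON, a list of rows, each a list of 3 entries, a list of its own where there are three numbers: the shift along the tool's x, y, z in cm, then the turn, a rotation vector about the tool's x, y, z in degrees, then the opening, from -1 (shut) to 1 (fully open), so that 0 is half open. In form: [[[x, y, z], [ax, ay, az], claw], ...]. A call has 1 to 8 rows; each row is the pose to reach, as a shift and turn from the pose commanded when the call began, along the tool's axes at that moment; what a row does not reach only later rows make up. A row lasts 1/12 s, in which the tool goes at most 41.7 mm and 7.16 degrees, less where a joint would pass 70% of its speed; a pose out of reach is approached as far as the arm can. A call with a gripper value outside its range is refused whole. The fingers move at their own pace and stop on an object; FORCE is the grip in N (left out, the last holds). Time passes only in rows, so rows that repeat a pose let the fingers close. It gives the time, the measured TCP pose, the force, the opening and the grip force at its end, in the units of the state.
- r.sense(): the state, without advancing time (a new reading comes with each control period).
- imaging.read_camera(name): name is "side" or "top" or "wrist"; returns the picture (420x560x3 uint8, red, green, blue); there is no depth.
- imaging.get_calibration(name): a dict with "K" (3x3 intrinsics, pixels), "extrinsics" (4x4, takes a point from world to camera coordinates). Camera axes: x right, y up, looking along -z (the intrinsics and any distortion apply to the point x, -y, -z); pixel columns grow to the right and rows downward; lengths in m; the calibration is good to about 2 mm. A picture is of the moment at which its call begins: read the wrist's pose just before it. get_calibration takes no time and is no camera call; for the wrist camera it gives the pose at the moment of the call.
- r.job_done(): hands the job in; it is judged then, once.
The state is a dict: "time": time; "qpos": joint angles; "joint_velocities": joint speeds; "joint_efforts": joint torques, N m; "tcp_pos": TCP position; "eef_rot": TCP orientation; "contact_force": force on the tool from outside, world axes, zero at the start; "torque": the same for the moment, N m; "gripper_width": finger opening in m; "grasp_force": force on a finger pad.
Only numpy, scipy, OpenCV 4.12 (cv2) and the standard library are available. Lean on these libraries where they do the work, as an engineer would, in place of code of your own. Each camera call takes 0.05 s, during which the arm holds its last target. There are 200 camera calls.

### The job

Two black lead-acid cells are clamped on the bench, each closed by the same grey screw cap with an upright finger bar. Unscrew the cap of the squat cell counter-clockwise, a bit less than a quarter turn, until its bar lies about along the cell and the threads are free; lift it away and set it down flat, bar up, in the empty tin tray. Leave the tall cell's cap where it is.

Things in the scene. Friction and masses are not known exactly. Their poses are not given: they have to be found in the camera images.
- cap_grip (a point): Grey screw cap (60 g) of the squat cell: disc 56 mm across, 19 thick, under an upright finger bar 48 long (x), 14 thick (y: pinch here), 34 high (z). Point: middle of the bar, 24 mm over the disc, 10 below the bar's top, 43 over the cap's underside. Turns easily; free after 65 to 120 degrees counter-clockwise from above (aim for 80, one grasp), then lifts straight up; a stop blocks clockwise.
- neck (a point): Centre of the top of the squat cell's neck (18 mm high, mid-cell), hidden in the cap, 113 mm over the bench, 28 below cap_grip. Cell: black box 150 (x) x 90 x 95 mm high, clamped fast in a grey cradle 164 x 104; x along it, z up. Screwed home, the bar lies 70 (+-5) degrees clockwise of x; unscrewed, about along x. The cap has 2 mm of play; turning needs no lift (threaded, it can rise 4 mm).
- tall_cap_grip (a point): The same point of the identical cap on the other cell, which is tall and narrow (90 by 80 mm, 150 mm high, likewise clamped; its cap's bar tops out 206 mm over the bench: carry things round or over it). Not to be disturbed.
- empty_tray_floor (a point): Centre of the inner floor of the empty tin tray (3 mm above the bench). The tray is loose, 350 g, 140 mm long (x) by 120 mm wide (y) outside, 20 mm high, walls and floor 3 mm thick; z up. The other tray of the same size has a stamped insert with button cells.
There are look-alikes about, which are no part of the job. Leave any green look-alike of the part that bears cap_grip alone.

How it is judged:
On the way, in this order (a step that is already met when the one before it is completed fails the run):
1. the squat cell's cap, still on the neck, is turned until its bar lies within 20 degrees of the cell's length (angle between the x axis of cap_grip and the x axis of neck, either way round below 0.35 rad and horizontal distance between cap_grip and neck below 0.01 m and z of cap_grip in the frame of neck below 0.038 m), for 0.05 s.
2. the cap is lifted clear of the neck (z of cap_grip in the frame of neck above 0.05 m), for 0.05 s.
At the end, for the whole second after the job is handed in: The squat cell's cap, unscrewed and lifted off, lies released and flat (within about 10 degrees, bar up) on the floor of the empty tin tray, its centre within 60 mm of the tray's; the tall cell's cap is within 20 mm of where it was (horizontal distance between cap_grip and empty_tray_floor below 0.06 m and z of cap_grip in the frame of empty_tray_floor between 0.03 and 0.055 m and angle between cap_grip's own z axis and vertical below 0.17 rad and distance of tall_cap_grip from where it was at the start of the episode below 0.02 m); the robot touches nothing.
It fails at once if the tall cell's cap is moved by more than 20 mm (distance of tall_cap_grip from where it was at the start of the episode above 0.02 m).
It also fails if it takes over 48 s, if anything falls off the work surface, if the arm or the gripper's body presses on something with over 40 N, if the wrist force passes 120 N, or if a joint passes its speed limit or range.

## Working session

There is one attempt and no reset: what is moved stays moved. The work goes in short steps, Python scripts to look and compute and a shell command to move; the robot and the scene stay as the last step left them, time stands still between calls to the robot, and variables do not carry over. Pictures are saved under pics/ and viewed, at most 10 in all, crops included, and the job is handed in when it is done.

```bash
mkdir -p pics; ls
python3 - <<'E'
from workcell import r, imaging
import cv2, numpy as np
np.set_printoptions(precision=4,suppress=True)
s=r.sense(); print(s['time'],s['tcp_pos'],s['eef_rot'],s['gripper_width'])
for n in ('top','side'):
    im=imaging.read_camera(n); cv2.imwrite(f'pics/{n}0.png',im[:,:,::-1]); c=imaging.get_calibration(n); print(n,c)
E
```

```text
pics
0.0 [0.2143 0.5058 0.2492] [[-0.9208  0.3901 -0.0009]
 [ 0.3901  0.9208 -0.0022]
 [-0.0001 -0.0023 -1.    ]] 0.0853114457355891
top {'K': array([[507.7973,   0.    , 270.9342],
       [  0.    , 507.7973, 209.8566],
       [  0.    ,   0.    ,   1.    ]]), 'extrinsics': array([[-0.0218, -0.9996, -0.0178,  0.0342],
       [ 0.9985, -0.0227,  0.049 , -0.4654],
       [-0.0494, -0.0167,  0.9986, -1.3674],
       [ 0.    ,  0.    ,  0.    ,  1.    ]])}
side {'K': array([[500.8717,   0.    , 288.764 ],
       [  0.    , 500.8717, 209.6506],
       [  0.    ,   0.    ,   1.    ]]), 'extrinsics': array([[ 0.9727, -0.2316, -0.0167, -0.4254],
       [ 0.1471,  0.5589,  0.8161, -0.2058],
       [-0.1797, -0.7962,  0.5777, -1.3004],
       [ 0.    ,  0.    ,  0.    ,  1.    ]])}
```

View pics/top0.png

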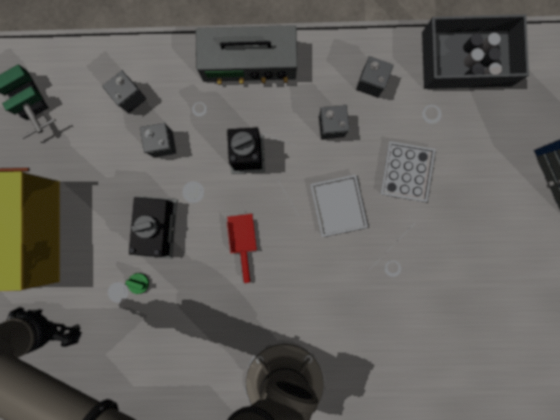

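View pics/side0.png

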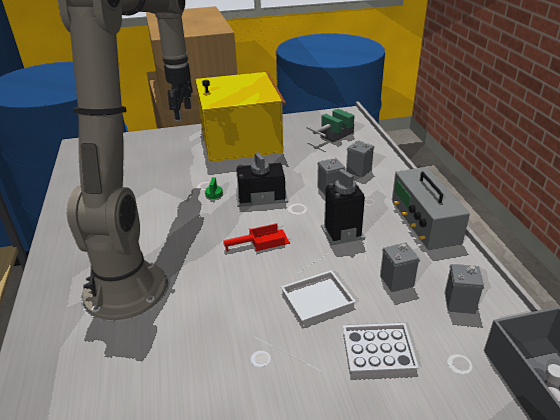

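The top view shows two black cells. The one at (151,227) (side view (262,180)) is the squat cell; the one at (245,147) (side view (345,210)) is tall and narrow. The green cap at (138,283) is the look-alike. The empty tray is at (340,206), and the one with button cells is at (408,170). I'll confirm these in one enlarged composite.

Run:
```python
import cv2, numpy as np
t=cv2.imread('pics/top0.png'); s=cv2.imread('pics/side0.png')
def crop(im,x,y,w,h,k):
    return cv2.convertScaleAbs(cv2.resize(im[y:y+h,x:x+w],None,fx=k,fy=k,interpolation=cv2.INTER_CUBIC),alpha=1.6,beta=10)
a=np.hstack([crop(t,110,185,80,60+20,5)[:300*1+100], crop(s,225,145,80,80,5)])
b=np.hstack([crop(t,300,165,80,40+40,5)[:,:400], crop(s,275,260,80,80,5)])
im=np.vstack([a,b]); im=cv2.resize(im,(600,600)) # scale .75 -> 3.75 px/px
cv2.imwrite('pics/comp.png',im)
```

```text
(no output)
```

View pics/comp.png

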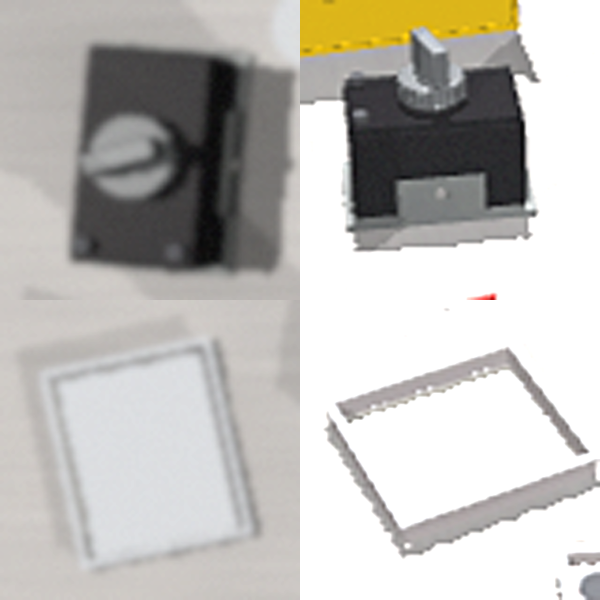

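The composite confirms the squat cell: a low wide box with a grey cap and an upright bar. In the top view the disc is at about (145.5,227) and the bar top at about (142,226); in the side view the bar top is at about (260,156). The tray at (340,205.5) top and (318,297) side is empty. Next I triangulate.

```bash
cat > h.py <<'E'
import numpy as np
from workcell import r, imaging
np.set_printoptions(precision=4,suppress=True)
def ray(px,c):
    E=np.array(c['extrinsics']); K=np.array(c['K']); R=E[:3,:3]; t=E[:3,3]
    d=np.linalg.inv(K)@[px[0],px[1],1]; d=R.T@(d*[1,-1,-1]); return -R.T@t,d/np.linalg.norm(d)
def tri(obs):
    A=np.zeros((3,3));b=np.zeros(3); 
    for px,c in obs:
        o,d=ray(px,c);P=np.eye(3)-np.outer(d,d);A+=P;b+=P@o
    p=np.linalg.solve(A,b); return p,[np.linalg.norm(np.cross(p-o,d)) for o,d in [ray(*q) for q in obs]]
def atz(px,c,z):
    o,d=ray(px,c); return o+d*(z-o[2])/d[2]
def proj(p,c):
    E=np.array(c['extrinsics']); q=E[:3,:3]@p+E[:3,3]; q=np.array(c['K'])@(q*[1,-1,-1]); return q[:2]/q[2]
E
python3 - <<'E'
from h import *
T,S=[imaging.get_calibration(n) for n in('top','side')]
tp=lambda x,y:(110+x/3.75,185+y/3.75)
sp=lambda x,y:(225+(x-300)/3.75,145+y/3.75)
print('bartop',tri([(tp(120,154),T),(sp(430,40),S)]))
print('disc',tri([(tp(133,157),T),(sp(432,88),S)]))
print('tray rim',tri([((340,205.5),T),((317.9,297.3),S)]))
for a in [(90,47),(217,62),(72,262),(197,270)]: print('cell',atz(tp(*a),T,.095))
for a in [(43,372),(212,338),(258,532),(88,570)]: print('tray',atz((300+a[0]/3.75,165+(a[1]-300)/3.75),T,.02))
for a in [(85,162),(157,146)]: print('bar',atz(tp(*a),T,.148))
for n,w in(('tall',(242,143)),): print(n,atz(w,T,.2))
W=imaging.get_calibration('wrist'); print(W)
s=r.sense(); R=np.array(s['eef_rot']); E=W['extrinsics']; print('cam in tool',R.T@(-E[:3,:3].T@E[:3,3]-s['tcp_pos']), E[:3,:3]@R)
E
```

```text
bartop (array([0.427 , 0.3383, 0.1496]), [np.float64(0.0003487207799854173), np.float64(0.0003487207799853599)])
disc (array([0.4265, 0.3426, 0.101 ]), [np.float64(0.0009253291256805071), np.float64(0.0009253291256804293)])
tray rim (array([ 0.4735, -0.1637,  0.0112]), [np.float64(0.0001878266467849354), np.float64(0.00018782664678515624)])
cell [0.5016 0.3732 0.095 ]
cell [0.4893 0.2861 0.095 ]
cell [0.3552 0.3868 0.095 ]
cell [0.3479 0.3014 0.095 ]
tray [ 0.5326 -0.0874  0.02  ]
tray [ 0.5543 -0.2095  0.02  ]
tray [ 0.414  -0.2382  0.02  ]
tray [ 0.3894 -0.1159  0.02  ]
bar [0.422  0.3619 0.148 ]
bar [0.4314 0.3144 0.148 ]
tall [0.6164 0.0855 0.2   ]
{'K': array([[322.6542,   0.    , 277.3692],
       [  0.    , 322.6542, 212.132 ],
       [  0.    ,   0.    ,   1.    ]]), 'extrinsics': array([[ 0.3888,  0.9213, -0.002 , -0.5493],
       [-0.8766,  0.3692, -0.3087,  0.0397],
       [-0.2837,  0.1217,  0.9512, -0.3803],
       [ 0.    ,  0.    ,  0.    ,  1.    ]])}
cam in tool [ 0.0805  0.0003 -0.1235] [[ 0.0015  1.     -0.0002]
 [ 0.9512 -0.0014  0.3086]
 [ 0.3086 -0.0006 -0.9512]]
```

Cap bar at about (0.427, 0.338), direction about −78°; cell axis about −6°; tray centre about (0.473, −0.163). Now the first move, to above the cap and aligned with the bar.

```bash
cat >> h.py <<'E'
from scipy.spatial.transform import Rotation as Ro
def go(p,deg):
    s=r.sense(); R=np.array(s['eef_rot']); a=np.radians(deg)
    X=np.array([np.cos(a),np.sin(a),0]); Z=np.array([0,0,-1.]); G=np.c_[X,np.cross(Z,X),Z]
    print('shift cm',100*R.T@(np.array(p)-s['tcp_pos']),'rot',np.degrees(Ro.from_matrix(R.T@G).as_rotvec()))
E
python3 -c "
from h import *
go([.426,.338,.25],103)"
```

```text
shift cm [-26.036   -7.1981  -0.0501] rot [-0.1093  0.0631 54.0386]
```

```bash
python3 -m creep '[[[-3.3,-0.9,0],[0,0,7],1],[[-6.5,-1.8,0],[0,0,14],1],[[-9.8,-2.7,0],[0,0,21],1],[[-13,-3.6,0],[0,0,28],1],[[-16.3,-4.5,0],[0,0,35],1],[[-19.5,-5.4,0],[0,0,42],1],[[-22.8,-6.3,0],[0,0,48],1],[[-26,-7.2,0],[0,0,54],1]]' 40; python3 -m creep '[[[0,0,0],[0,0,0],1],[[0,0,0],[0,0,0],1],[[0,0,0],[0,0,0],1],[[0,0,0],[0,0,0],1]]'
python3 - <<'E'
from h import *
import cv2
c=imaging.get_calibration('wrist'); im=imaging.read_camera('wrist'); cv2.imwrite('pics/w1.png',im[:,:,::-1])
np.savez('w1.npz',K=c['K'],extrinsics=c['extrinsics']); s=r.sense(); print(s['time'],s['tcp_pos'],s['eef_rot'],s['qpos'])
E
```

```text
time: 0.77
tcp_pos: [0.4268, 0.3372, 0.2499]
eef_rot: [[-0.221, 0.975, -0.001], [0.975, 0.221, -0.001], [-0.0, -0.001, -1.0]]
contact_force: [0.6, 1.4, 0.0]
gripper_width: 0.0856
grasp_force: 0.0
time: 1.1
tcp_pos: [0.4244, 0.34, 0.2499]
eef_rot: [[-0.229, 0.973, -0.002], [0.973, 0.229, 0.0], [0.001, -0.001, -1.0]]
contact_force: [-0.5, -0.4, 0.4]
gripper_width: 0.085
grasp_force: 0.0
1.15 [0.4243 0.3402 0.25  ] [[-0.2292  0.9734 -0.0013]
 [ 0.9734  0.2292  0.0003]
 [ 0.0006 -0.0012 -1.    ]] [-0.9334  0.3028  0.2965  1.5371 -0.0912  1.316  -0.3953]
```

View pics/w1.png

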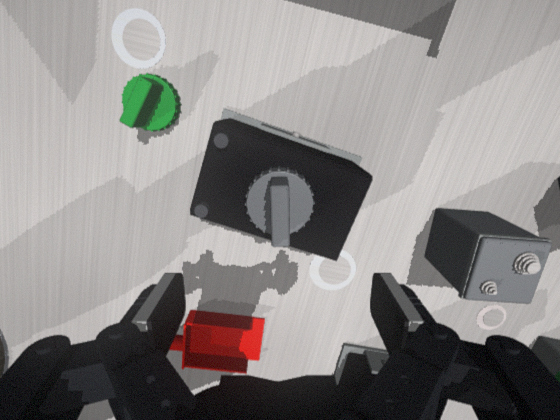

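Run:
```python
import cv2
im=cv2.imread('pics/w1.png')[100:270,180:380]
cv2.imwrite('pics/w1c.png',cv2.convertScaleAbs(cv2.resize(im,None,fx=3.5,fy=3.5,interpolation=cv2.INTER_CUBIC),alpha=1.5))
```

```text
(no output)
```

View pics/w1c.png

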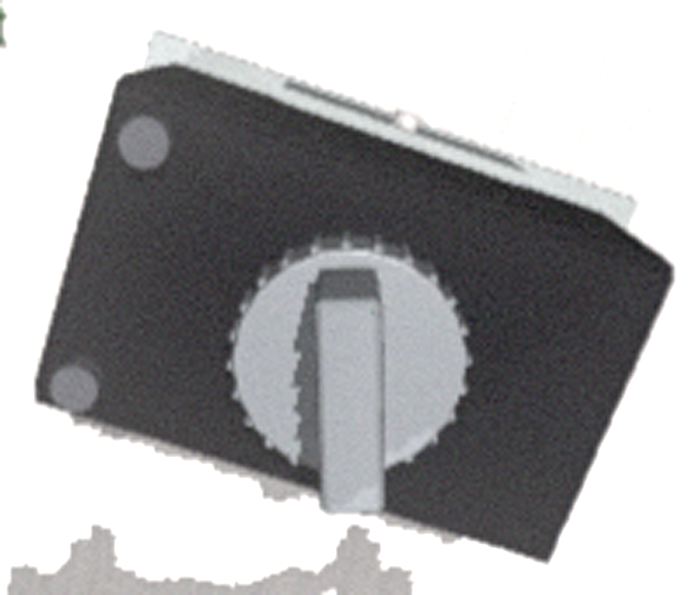

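The wrist crop shows the bar's top face with corners at (270.3,185.7), (289.1,185.7), (290,245.1) and (272.9,245.7) in full-picture pixels. The disc centre is at about (280,203).

Run:
```python
from h import *
W=dict(np.load('w1.npz')); T,S=[imaging.get_calibration(n) for n in('top','side')]
wp=lambda x,y:(180+x/3.5,100+y/3.5)
print('bar top tri',tri([(wp(352,405),W),((142,226.1),T),((259.7,155.7),S)]), tri([(wp(352,405),W),((259.7,155.7),S)]))
for a in [(316,300),(382,300),(385,508),(325,510),(352,405)]: print('bar',atz(wp(*a),W,.151))
print('disc',atz(wp(350,360),W,.117))
C=[atz(wp(*a),W,.095) for a in [(672,270),(548,560),(38,400)]];print(np.array(C)); 
for a,b in((C[0],C[1]),(C[2],C[1])): d=b-a;print(np.degrees(np.arctan2(d[1],d[0])),np.linalg.norm(d))
go([.426,.338,.145],103)
```

```text
bar top tri (array([0.4266, 0.3419, 0.1457]), [np.float64(0.002483868759272323), np.float64(0.0024045962241451817), np.float64(0.00207799970142041)]) (array([0.4267, 0.3439, 0.1462]), [np.float64(0.001684838147041804), np.float64(0.0016848381470418543)])
bar [0.4123 0.3657 0.151 ]
bar [0.4252 0.3688 0.151 ]
bar [0.4369 0.3247 0.151 ]
bar [0.4245 0.3212 0.151 ]
bar [0.4246 0.3457 0.151 ]
disc [0.4244 0.3454 0.117 ]
[[0.4989 0.3806 0.095 ]
 [0.4916 0.2965 0.095 ]
 [0.3496 0.3099 0.095 ]]
-94.96956930724977 0.08443232283132464
-5.404349229586389 0.14265430083126843
shift cm [-0.2572  0.1247 10.4954] rot [-0.0679 -0.0337  0.2486]
```

```bash
python3 -m creep '[[[0.1,0.1,3],[0,0,-1],1],[[0.2,0.15,5],[0,0,-2],1],[[0.2,0.15,6],[0,0,-2],1],[[0.2,0.15,6],[0,0,-2],1],[[0.2,0.15,6],[0,0,-2],1],[[0.2,0.15,6],[0,0,-2],1]]'
python3 - <<'E'
from h import *
import cv2
c=imaging.get_calibration('wrist'); im=imaging.read_camera('wrist'); cv2.imwrite('pics/w2.png',im[:,:,::-1])
np.savez('w2.npz',K=c['K'],extrinsics=c['extrinsics']); s=r.sense(); print(s['time'],s['tcp_pos'],s['eef_rot'],s['contact_force'])
for z in(.151,.141,.117):print(z,proj(np.array([*s['tcp_pos'][:2],z]),c))
E
```

```text
time: 1.65
tcp_pos: [0.4274, 0.3419, 0.1917]
eef_rot: [[-0.26, 0.966, 0.002], [0.966, 0.26, 0.002], [0.001, 0.002, -1.0]]
contact_force: [-1.7, 0.3, 0.0]
gripper_width: 0.0852
grasp_force: 0.0
1.7 [0.4276 0.3418 0.1919] [[-0.2598  0.9657  0.0024]
 [ 0.9657  0.2598  0.002 ]
 [ 0.0013  0.0028 -1.    ]] [0.5809 0.0845 1.25  ]
0.151 [278.7044 258.1539]
0.141 [278.6144 250.6425]
0.117 [278.431  235.3482]
```

View pics/w2.png

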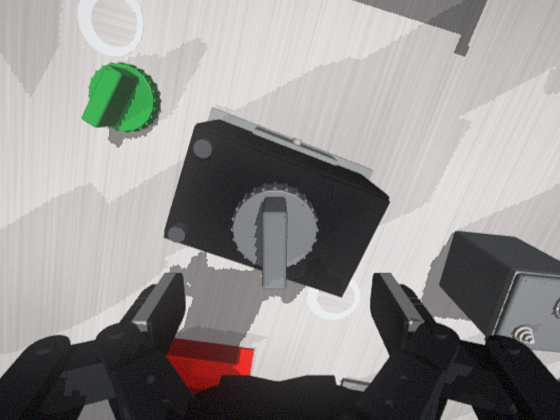

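Run:
```python
from h import *
import cv2
W=dict(np.load('w1.npz'));V=dict(np.load('w2.npz')); T,S=[imaging.get_calibration(n) for n in('top','side')]
im=cv2.imread('pics/w2.png')[150:320,180:380]
cv2.imwrite('pics/w2c.png',cv2.convertScaleAbs(cv2.resize(im,None,fx=3.5,fy=3.5,interpolation=cv2.INTER_CUBIC),alpha=1.3))
print(tri([((280.6,215.7),W),((274.5,250),V)]),tri([((280.6,215.7),W),((274.5,250),V),((142,226.1),T),((259.7,155.7),S)]))
```

```text
(array([0.4247, 0.3445, 0.1474]), [np.float64(0.0002131318074554582), np.float64(0.0002131318074555293)]) (array([0.4262, 0.3424, 0.1451]), [np.float64(0.0016891106895341788), np.float64(0.0016900353527139723), np.float64(0.0027338320511154), np.float64(0.002688817393975637)])
```

View pics/w2c.png

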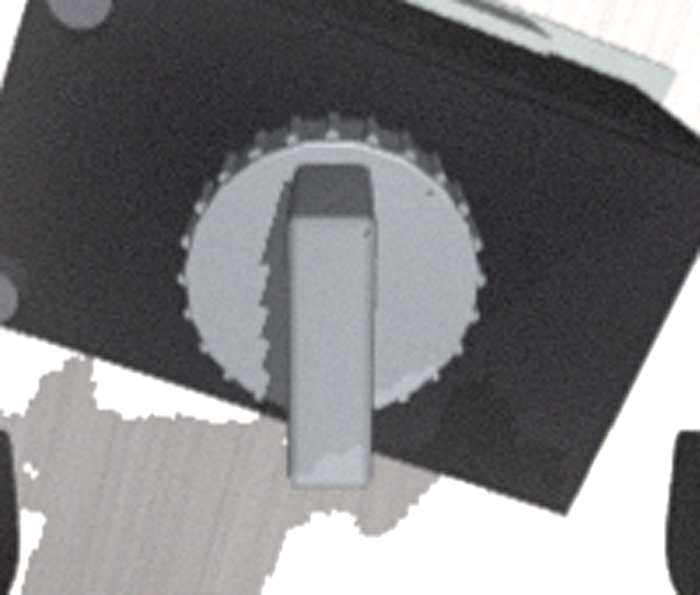

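The bar reads (264.6..285.7 by 211.7..288.9) px, aligned with the fingers. Two-view wrist triangulation gives (0.4247, 0.3445) with the top at 0.147, against 0.151 in the text. Next: descend, centre on the bar and close.

```bash
python3 -m creep '[[[0.3,-0.2,1],[0,0,0],1],[[0.3,-0.2,2.5],[0,0,0],1],[[0.3,-0.2,4],[0,0,0],1],[[0.3,-0.2,5],[0,0,0],1],[[0.3,-0.2,5],[0,0,0],1],[[0.3,-0.2,5],[0,0,0],1]]' 40;  python3 -m creep '[[[0,0,0],[0,0,0],0],[[0,0,0],[0,0,0],-0.3],[[0,0,0],[0,0,0],-0.5],[[0,0,0],[0,0,0],-1],[[0,0,0],[0,0,0],-1],[[0,0,0],[0,0,0],-1],[[0,0,0],[0,0,0],-1],[[0,0,0],[0,0,0],-1]]' 40
```

```text
time: 2.2
tcp_pos: [0.4239, 0.3433, 0.14]
eef_rot: [[-0.26, 0.966, -0.001], [0.966, 0.26, -0.001], [-0.0, -0.001, -1.0]]
contact_force: [-0.7, -0.2, 0.8]
gripper_width: 0.0854
grasp_force: 0.0
time: 2.87
tcp_pos: [0.4244, 0.3435, 0.1407]
eef_rot: [[-0.259, 0.966, 0.001], [0.966, 0.259, 0.001], [0.0, 0.001, -1.0]]
contact_force: [0.2, -0.7, 1.6]
gripper_width: 0.0136
grasp_force: 41.1
```

```bash
python3 -m creep '[[[0,0,0],[0,0,-5],-1],[[0,0,0],[0,0,-10],-1],[[0,0,0],[0,0,-15],-1],[[0,0,0],[0,0,-20],-1],[[0,0,0],[0,0,-25],-1],[[0,0,0],[0,0,-30],-1],[[0,0,0],[0,0,-30],-1],[[0,0,0],[0,0,-30],-1]]' 60; python3 -c "
from h import *
s=r.sense();print(s['torque'],s['qpos'])"
```

```text
time: 3.53
tcp_pos: [0.4242, 0.3437, 0.1407]
eef_rot: [[-0.706, 0.708, 0.0], [0.708, 0.706, 0.001], [0.0, 0.001, -1.0]]
contact_force: [-1.2, 0.7, 2.4]
gripper_width: 0.0128
grasp_force: 60.4
[0.0385 0.2298 0.0654] [-0.8421  0.3889  0.1713  1.6902 -0.0744  1.0681  0.1365]
```

Low forces, turning freely. I continue to a total of 80°.

```bash
python3 -m creep '[[[0,0,0],[0,0,-6],-1],[[0,0,0],[0,0,-12],-1],[[0,0,0],[0,0,-18],-1],[[0,0,0],[0,0,-24],-1],[[0,0,0],[0,0,-30],-1],[[0,0,0],[0,0,-36],-1],[[0,0,0],[0,0,-42],-1],[[0,0,0],[0,0,-48],-1]]'; python3 -m creep '[[[0,0,0],[0,0,-2],-1],[[0,0,0],[0,0,-2],-1],[[0,0,0],[0,0,-2],-1],[[0,0,0],[0,0,-2],-1]]'
python3 - <<'E'
from h import *
import cv2
im=np.hstack([imaging.read_camera('wrist')[100:420],imaging.read_camera('side')[100:420,100:340]])
cv2.imwrite('pics/t1.png',im[:,:,::-1]); print(r.sense()['torque'])
E
```

```text
time: 4.2
tcp_pos: [0.4243, 0.3437, 0.1407]
eef_rot: [[-0.998, -0.056, 0.0], [-0.056, 0.998, 0.0], [-0.0, 0.0, -1.0]]
contact_force: [-1.0, 0.3, 4.0]
gripper_width: 0.0129
grasp_force: 60.5
time: 4.53
tcp_pos: [0.4244, 0.3436, 0.1407]
eef_rot: [[-0.996, -0.086, 0.001], [-0.086, 0.996, 0.0], [-0.001, 0.0, -1.0]]
contact_force: [-0.9, 1.1, 4.5]
gripper_width: 0.0126
grasp_force: 60.6
[ 0.005   0.1268 -0.0191]
```

View pics/t1.png

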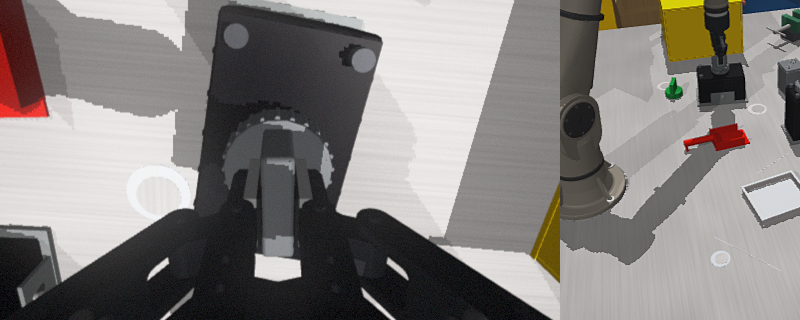

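The bar, held between the fingers, has turned with the gripper and now lies along the cell to within about 10°. Lift.

```bash
python3 -m creep '[[[0,0,-0.4],[0,0,0],-1],[[0,0,-0.8],[0,0,0],-1],[[0,0,-1.2],[0,0,0],-1],[[0,0,-1.6],[0,0,0],-1],[[0,0,-2],[0,0,0],-1],[[0,0,-2.4],[0,0,0],-1],[[0,0,-2.4],[0,0,0],-1]]'
```

```text
time: 5.22
tcp_pos: [0.4247, 0.3438, 0.1654]
eef_rot: [[-0.996, -0.088, 0.002], [-0.088, 0.996, 0.001], [-0.002, 0.001, -1.0]]
contact_force: [0.3, 0.5, -0.6]
gripper_width: 0.0129
grasp_force: 60.1
```

```bash
python3 -m creep '[[[0,0,-2],[0,0,0],-1],[[0,0,-5],[0,0,0],-1],[[0,0,-8],[0,0,0],-1],[[0,-1,-10],[0,0,0],-1],[[0,-3,-10.5],[0,0,0],-1],[[0,-6,-10.5],[0,0,0],-1],[[0,-9,-10.5],[0,0,0],-1],[[0,-12,-10.5],[0,0,0],-1]]'; python3 -m creep '[[[0,-3,0],[0,0,0],-1],[[0,-6,0],[0,0,0],-1],[[0,-9,0],[0,0,0],-1],[[0,-12,0],[0,0,0],-1],[[0,-15,0],[0,0,0],-1],[[0,-18,0],[0,0,0],-1],[[0,-21,0],[0,0,0],-1],[[0,-23,0],[0,0,0],-1]]';  python3 -m creep '[[[0,-3,0],[0,0,0],-1],[[0,-6,0],[0,0,0],-1],[[0,-9,0],[0,0,0],-1],[[0,-12,0],[0,0,0],-1],[[0,-14,0],[0,0,0],-1],[[0,-15,0],[0,0,0],-1],[[0,-15,0],[0,0,0],-1],[[0,-15,0],[0,0,0],-1]]'
python3 - <<'E'
from h import *
import cv2
im=np.hstack([imaging.read_camera('wrist')[60:420],imaging.read_camera('side')[180:420,200:440].repeat(1,0)[:240] if 0 else cv2.resize(imaging.read_camera('side')[170:350,220:340],(240,360))])
cv2.imwrite('pics/p1.png',im[:,:,::-1])
go([.473,-.163,.28],185)
E
```

```text
time: 5.88
tcp_pos: [0.4346, 0.2228, 0.2695]
eef_rot: [[-0.996, -0.089, 0.001], [-0.089, 0.996, 0.0], [-0.001, 0.0, -1.0]]
contact_force: [0.4, 0.4, -2.2]
gripper_width: 0.0131
grasp_force: 60.1
time: 6.55
tcp_pos: [0.4547, -0.009, 0.2695]
eef_rot: [[-0.996, -0.084, 0.0], [-0.084, 0.996, -0.002], [-0.0, -0.002, -1.0]]
contact_force: [0.3, -0.7, -0.4]
gripper_width: 0.0129
grasp_force: 60.1
time: 7.22
tcp_pos: [0.4681, -0.1537, 0.2691]
eef_rot: [[-0.996, -0.088, -0.0], [-0.088, 0.996, 0.001], [0.0, 0.001, -1.0]]
contact_force: [0.5, 0.4, -0.3]
gripper_width: 0.0129
grasp_force: 60.1
shift cm [-0.3611 -1.1091 -1.0896] rot [ 0.0994 -0.0077  0.2348]
```

View pics/p1.png

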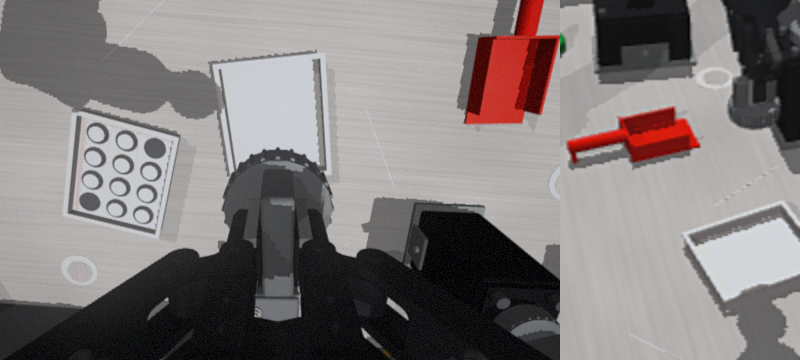

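The cap hangs level in the gripper. The tray's far corners are at (210,122) and (323,113) in full-picture pixels. I check its place and descend.

```bash
python3 - <<'E'
from h import *
c=imaging.get_calibration('wrist')
for p in((210,122),(323,113)): print(atz(p,c,.02))
E
python3 -m creep '[[[-0.4,-1,2],[0,0,0],-1],[[-0.4,-1,5],[0,0,0],-1],[[-0.4,-1,8],[0,0,0],-1],[[-0.4,-1,11],[0,0,0],-1],[[-0.4,-1,14],[0,0,0],-1],[[-0.4,-1,17],[0,0,0],-1],[[-0.4,-1,19],[0,0,0],-1],[[-0.4,-1,19],[0,0,0],-1]]'
```

```text
[ 0.4107 -0.2314  0.02  ]
[ 0.3896 -0.1074  0.02  ]
time: 7.98
tcp_pos: [0.4695, -0.1605, 0.075]
eef_rot: [[-0.996, -0.091, -0.01], [-0.091, 0.996, 0.004], [0.009, 0.005, -1.0]]
contact_force: [-0.8, 0.4, -0.5]
gripper_width: 0.0128
grasp_force: 60.0
```

```bash
python3 -m creep '[[[0,0,0],[0,0,0],-1],[[0,0,0.8],[0,0,0],-1],[[0,0,1.6],[0,0,0],-1],[[0,0,2.2],[0,0,0],-1],[[0,0,2.6],[0,0,0],-1],[[0,0,2.8],[0,0,0],-1],[[0,0,2.8],[0,0,0],-1],[[0,0,2.8],[0,0,0],-1]]'
```

```text
time: 8.65
tcp_pos: [0.4731, -0.1644, 0.0514]
eef_rot: [[-0.996, -0.088, 0.0], [-0.088, 0.996, -0.0], [-0.0, -0.0, -1.0]]
contact_force: [0.2, 0.4, -0.4]
gripper_width: 0.0131
grasp_force: 60.0
```

```bash
python3 -m creep '[[[0,0,0.1],[0,0,0],-1],[[0,0,0.2],[0,0,0],-1],[[0,0,0.3],[0,0,0],-1],[[0,0,0.4],[0,0,0],-1],[[0,0,0.5],[0,0,0],-1],[[0,0,0.5],[0,0,0],-1],[[0,0,0.5],[0,0,0],-1]]'
```

```text
time: 9.23
tcp_pos: [0.4729, -0.1643, 0.0462]
eef_rot: [[-0.996, -0.088, -0.0], [-0.088, 0.996, 0.0], [0.0, 0.0, -1.0]]
contact_force: [-0.3, 0.3, -0.5]
gripper_width: 0.0132
grasp_force: 60.0
```

```bash
python3 -m creep '[[[0,0,0.1],[0,0,0],-1],[[0,0,0.15],[0,0,0],-1],[[0,0,0.15],[0,0,0],-1],[[0,0,0.15],[0,0,0],-1]]'
```

```text
time: 9.57
tcp_pos: [0.4732, -0.1643, 0.0457]
eef_rot: [[-0.996, -0.088, 0.0], [-0.088, 0.996, 0.0], [-0.0, 0.0, -1.0]]
contact_force: [-2.3, 0.4, 5.5]
gripper_width: 0.0128
grasp_force: 61.1
```

Contact (5.5 N up): the cap rests on the floor. Open gradually and back straight up.

```bash
python3 -m creep '[[[0,0,-0.05],[0,0,0],-0.6],[[0,0,-0.05],[0,0,0],-0.5],[[0,0,-0.05],[0,0,0],-0.4],[[0,0,-0.05],[0,0,0],-0.3],[[0,0,-0.05],[0,0,0],-0.3],[[0,0,-0.05],[0,0,0],-0.3]]'; python3 -m creep '[[[0,0,-0.5],[0,0,0],-0.3],[[0,0,-1.5],[0,0,0],-0.3],[[0,0,-3],[0,0,0],-0.3],[[0,0,-6],[0,0,0],-0.3],[[0,0,-9],[0,0,0],-0.3],[[0,0,-12],[0,0,0],-0.3],[[0,0,-15],[0,0,0],-0.3],[[0,0,-15],[0,0,0],-0.3]]'
python3 - <<'E'
from h import *
import cv2
im=np.hstack([imaging.read_camera('wrist'),cv2.resize(imaging.read_camera('side')[140:350,260:380],(240,420))])
cv2.imwrite('pics/e1.png',im[:,:,::-1])
E
```

```text
time: 10.07
tcp_pos: [0.4729, -0.1642, 0.0452]
eef_rot: [[-0.996, -0.088, -0.0], [-0.088, 0.996, 0.0], [0.0, 0.0, -1.0]]
contact_force: [0.4, 0.4, -0.0]
gripper_width: 0.0303
grasp_force: 0.0
time: 10.73
tcp_pos: [0.4771, -0.1662, 0.2028]
eef_rot: [[-0.996, -0.087, 0.014], [-0.087, 0.996, -0.003], [-0.014, -0.005, -1.0]]
contact_force: [1.3, -0.3, 0.9]
gripper_width: 0.0299
grasp_force: 0.0
```

View pics/e1.png

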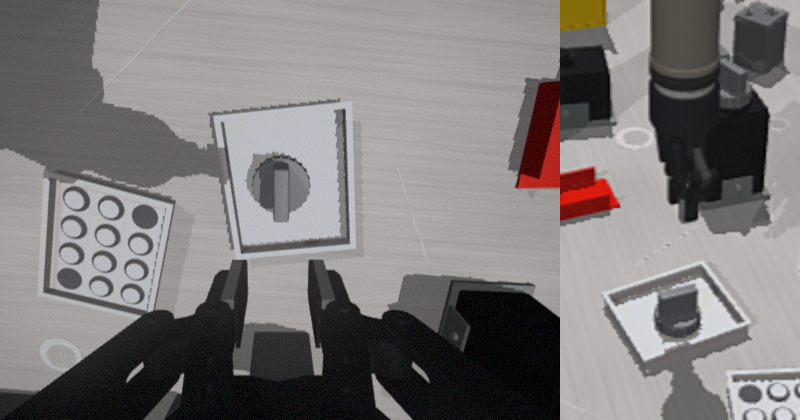

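The cap stands flat, bar up, at (279,187), near the middle of the empty tray. It is released, and the tall cell's cap is in place in the side crop.

```bash
python3 -c "
from workcell import r
print(r.job_done())"
```

```text
the job is handed in; nothing more can be done
None
```

I unscrewed the squat cell's cap about 80° counter-clockwise, lifted it off and set it down flat, bar up, near the middle of the empty tin tray; the tall cell's cap was left alone, and I handed the job in at about 11 s (no verdict came back).

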